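# Set the suction duct one hole closer to the plaster cast

## Robot

A 7-joint arm with a two-finger parallel gripper is mounted at the origin on the work surface. World frame = base frame: x ahead of the robot, y to its left, z up, the work surface at z = 0. Lengths are in m, angles in rad, forces in N, time in s.
With the tool pointing down it reaches from about 0.35 to 0.9 m from the base axis. Payload 8.1 kg.
Tool frame: the origin (TCP) lies between the finger pads; the fingertips stand 22 mm ahead of it and the grasp point (between the pads) lies 3 mm ahead of it (arm.tip_reach is the distance from the TCP to the fingertips, in m); z points along the fingers, y is the line along which they close (so a half turn about z gives the same grasp; the last joint's range is limited). The gripper opens to 92 mm and grips with 3 to 60 N. Pads are 19 mm wide; open, the fingers measure 130 mm over their backs; the gripper's body (75 mm by 190 mm) begins 47 mm behind the grasp point.
Start: joints at [1.131, 0.434, 0.025, 1.573, -0.012, 1.134, -0.075], TCP at [0.207, -0.59, 0.249] pointing down, gripper open.
Joint ranges: [-2.62, 2.62], [-0.44, 2.09], [-1.27, 1.32], [0.08, 2.57], [-1.32, 4.46], [0.12, 2], [-2.74, 2.74]. Speed limits (rad/s): [2.22, 2.22, 3.01, 3.01, 3.14, 3.14, 3.14].

## Interface

Orientations are given as a rotation vector (axis times angle).
In Python, from cell import telemetry, vision, job, arm gives the robot as it stands. The module is installed in compiled form; this text tells all that it offers.
- The arm moves only by the shell command python3 -m creep 'ROWS' [FORCE]. ROWS is text: rows parted by semicolons, each of 7 numbers parted by spaces: the finger opening in cm, from 0 to 9.18, then the shift along the tool's x, y, z in cm, then the turn, a rotation vector about the tool's x, y, z in degrees. A call has 1 to 5 rows; each row is the pose to reach, as a shift and turn from the pose commanded when the call began, along the tool's axes at that moment; what a row does not reach only later rows make up. A row lasts 1/8 s, in which the tool goes at most 62.5 mm and 10.7 degrees, less where a joint would pass 70% of its speed; a pose out of reach is approached as far as the arm can. A call with a gripper value outside its range is refused whole. The fingers move at their own pace and stop on an object; FORCE is the grip in N (left out, the last holds). Time passes only in rows, so rows that repeat a pose let the fingers close. It gives the time, the measured TCP pose, the force, the opening and the grip force at its end, in the units of the state.
- telemetry.observe(): the state, without advancing time (a new reading comes with each control period).
- vision.get_image(name): name is "scene" or "side" or "wrist"; returns the picture (400x640x3 uint8, red, green, blue); there is no depth.
- vision.camera_info(name): a dict with "fov_y" (degrees; the focal length in pixels is half the picture's height over the tangent of half this angle, whatever the lens; pixels are square), "cx", "cy" (the principal point, pixels), "dist_coeffs" ([k1, k2, p1, p2, k3] as OpenCV has them; the pictures are not rectified), "extrinsics" (4x4, takes a point from camera to world coordinates). Camera axes: x right, y down, z forward; pixel columns grow to the right and rows downward; lengths in m; the calibration is good to about 2 mm. A picture is of the moment at which its call begins: read the wrist's pose just before it. camera_info takes no time and is no camera call; for the wrist camera it gives the pose at the moment of the call.
- job.sign_off(): hands the job in; it is judged then, once.
The state is a dict: "clock": time; "joints": joint angles; "dq": joint speeds; "joint_efforts": joint torques, N m; "position": TCP position; "ee_rot": TCP orientation; "force": force on the tool from outside, world axes, zero at the start; "ft_torque": the same for the moment, N m; "width": opening from 0.0 (shut) to 1.0 (fully open); "gripper_force": force on a finger pad.
Only numpy, scipy, OpenCV 4.12 (cv2) and the standard library are available. Lean on these libraries where they do the work, as an engineer would, in place of code of your own. Each camera call takes 0.05 s, during which the arm holds its last target. There are 200 camera calls.

## Task

Get the dust suction ready for trimming the plaster cast: first take away the plaster spatula that lies in front of the suction mouth and lay it (do not drop it) in the steel tray next to the two instruments there, parallel to them and with its handle pointing the same way as theirs. Then pull up the plunger knob on the suction duct, slide the duct out to the next hole towards the cast, and push the pin fully home in that hole. Finish while still holding the knob in the gripper with the pin kept fully home, and leave the cast, the bowl and the two instruments where they are.

Things in the scene. Friction and masses are not known exactly. Their poses are not given: they have to be found in the camera images.
- extractor: Fixed dust extractor: grey box 220 long, 210 wide, 128 mm high (carrying handle to 152), a square duct coming out of its front. Origin: on the bench under the duct's axis, in the plane of the box's front; local x runs along the duct away from the box to the cast (roughly world -y), z up. Inner duct: fixed, 44 mm square, axis 40 mm up, top holes 10 mm wide at local x = 30, 80, 130, 180, 230 mm.
- next_hole (a point): The hole the pin must go into: centre of its mouth in the inner duct's top, 62 mm above the bench, at local x = 180 mm of the extractor. Seen through the slot in the outer duct's top, 50 mm beyond the plunger's start.
- duct_slide (a joint): Travel (m) of the outer duct: steel, 50 mm square, top 65 mm above the bench, from extractor x = 105 to 260 mm at the start, then a flared mouth to x = 300 mm. Positive away from the box, towards the cast. Starts at 0 with the pin in the hole at x = 130 mm; next hole at +0.050. Slides with about 3 N once the pin is out. Stops at -0.05 and +0.10.
- mouth (a point): Centre of the suction mouth's front edge, on the sliding duct. The mouth is a steel flare 90 mm wide and 58 mm high, its edges 8 and 66 mm above the bench.
- plunger (a joint): Height (m) of the lock pin (8 mm thick, round nose, rides on the outer duct): 0 = home, 10 mm deep in the hole; above 0.010 it clears the holes and the duct can slide; stop at 0.016. Weak spring, stiff with plaster dust: 6 to 7 N to pull, stays where it is left, 1 to 2 N down to push it home. Within 3 mm of a hole's centre pushing it down draws the duct into line.
- knob: Black round pull knob on the plunger, 26 mm in diameter, axis vertical. Origin on the axis, 81 mm above the bench when home; its 26 mm wide part lies 10 to 30 mm above the origin, over a neck 12 mm thick and a fixed boss 18 mm thick (top 80 mm above the bench). Rises with the plunger and travels with the outer duct; 130 mm from the box at the start.
- knob_grip (a point): On the knob's axis, half way up its wide part: 101 mm above the bench when home.
- spatula: Loose plaster spatula, 60 g, 191 mm long, lying flat across the front of the suction mouth: wooden handle 13 wide, 10 high, 85 mm long, steel neck, flat blade 22 wide, 3 mm thick with round end. Origin on its underside at the balance point, where the handle meets the neck; local x points to the blade's tip, z up. Grip the handle 5 to 30 mm behind the origin.
- spatula_tip (a point): The blade's tip, 106 mm from the spatula's origin along its x.
- spatula_end (a point): The handle's end, 85 mm behind the spatula's origin, 5 mm above the underside.
- tray: Fixed steel instrument tray 270 x 170 mm, open on top, walls 3 mm thick and 15 mm high, floor 3 mm above the bench. Origin: centre of the underside; local x along the long side, from the instruments' handles to their blades, y to the left of that. The two instruments lie along x near y = +30 and +58 mm; the half at negative y is empty.
- knife: Loose plaster knife in the tray: wooden handle, short pointed blade, 182 mm long, 14 mm wide; origin near its middle on the underside, local x towards the blade. Leave it alone.
- carver: Loose slim steel wax carver in the tray, 177 mm long, 9 mm wide; origin near its middle on the underside, local x towards the working tip. Leave it alone.
- cast: Loose plaster cast of a dental arch, 60 x 64 mm, 34 mm high, about 160 mm in front of the suction mouth at the start; origin under its centre. Leave it alone.
- bowl: Loose rubber mixing bowl, 110 mm across, 60 mm high; origin under its centre. Leave it alone.
There are look-alikes about, which are no part of the job. What is shaped like the spatula but green or turquoise is not meant.

How it is judged:
On the way, in this order (a step that is already met when the one before it is completed fails the run):
1. the spatula lies in the tray, let go, parallel to the other instruments and the same way round (x of spatula_tip in the frame of tray between 0 and 0.133 m and x of spatula_end in the frame of tray between -0.133 and 0 m and y of spatula_tip in the frame of tray between -0.083 and 0.083 m and y of spatula_end in the frame of tray between -0.083 and 0.083 m and angle between the x axis of spatula and the x axis of tray, either way round below 0.26 rad and z of spatula_tip in the frame of tray below 0.012 m and z of spatula_end in the frame of tray below 0.014 m and contact force between the fingers and spatula below 0.1 N and linear speed of spatula below 0.03 m/s), for 0.2 s.
2. the plunger is pulled up by its knob, clear of the hole, before the duct has moved (value of joint plunger above 0.007 m and value of joint duct_slide below 0.01 m and contact force between the fingers and knob above 0.5 N), for 0.05 s.
3. the duct is at the next hole with the pin home in it (value of joint duct_slide between 0.0475 and 0.0525 m and value of joint plunger below 0.0015 m), for 0.2 s.
At the end, for the whole second after the job is handed in: Duct at rest at the next hole (50 mm travel, within 2.5 mm), pin home (within 1.5 mm), knob still held (over 1 N). Spatula still, let go, flat inside the tray, within 15 degrees of its length, handle the same way as the others. Cast within 20 mm, bowl and instruments within 30 mm of their places (all of step 1 and all of step 3 and contact force between the fingers and knob above 1 N and velocity of joint duct_slide between -0.005 and 0.005 m/s and distance of cast from where it was at the start of the episode below 0.02 m and distance of each of bowl, knife, carver from where it was at the start of the episode below 0.03 m); the arm keeps its last pose, push and grip.
It fails at once if the plaster cast is moved by more than 20 mm (distance of cast from where it was at the start of the episode above 0.02 m).
It fails at once if the mixing bowl is moved by more than 30 mm (distance of bowl from where it was at the start of the episode above 0.03 m).
It fails at once if the plaster knife in the tray is moved by more than 30 mm (distance of knife from where it was at the start of the episode above 0.03 m).
It fails at once if the wax carver in the tray is moved by more than 30 mm (distance of carver from where it was at the start of the episode above 0.03 m).
It fails at once if the spatula is let go while more than 50 mm above the bench (dropped or thrown) (height (world z) of spatula above 0.05 m and contact force between the fingers and spatula below 0.05 N).
It also fails if it takes over 51 s, if anything falls off the work surface, if the arm or the gripper's body presses on something with over 40 N, if the wrist force passes 120 N, or if a joint passes its speed limit or range.

## Working session

There is one attempt and no reset: what is moved stays moved. The work goes in short steps, Python scripts to look and compute and a shell command to move; the robot and the scene stay as the last step left them, time stands still between calls to the robot, and variables do not carry over. Pictures are saved under pics/ and viewed, at most 10 in all, crops included, and the job is handed in when it is done.

```bash
mkdir -p pics
python3 - <<'E'
from cell import telemetry, vision
import cv2, numpy as np
s=telemetry.observe();print({k:np.round(v,3) for k,v in s.items()})
for n in("scene","side"):
    im=vision.get_image(n);cv2.imwrite(f"pics/{n}0.png",im[:,:,::-1])
    c=vision.camera_info(n);print(n,c)
E
```

```text
{'clock': np.float64(0.0), 'joints': array([ 1.131,  0.435,  0.025,  1.574, -0.012,  1.134, -0.075]), 'dq': array([ 0.001, -0.   ,  0.001, -0.001, -0.   ,  0.001, -0.001]), 'joint_efforts': array([-0.0000e+00, -6.6785e+01,  9.8500e-01, -3.1446e+01, -6.1000e-02,
        4.3000e-02,  0.0000e+00]), 'position': array([ 0.206, -0.589,  0.248]), 'ee_rot': array([-3.096e+00, -5.260e-01,  1.000e-03]), 'force': array([ 0.375, -0.155, -0.251]), 'ft_torque': array([ 0.01 , -0.037,  0.029]), 'gripper_force': np.float64(0.0), 'width': np.float64(1.003)}
scene {'fov_y': 57.61781438971965, 'cx': 323.0173770629136, 'cy': 208.13232727839116, 'dist_coeffs': array([-0.04610764,  0.        ,  0.        ,  0.        ,  0.        ]), 'extrinsics': array([[ 0.36630685,  0.51134031, -0.77739976,  1.42151507],
       [ 0.93041499, -0.19038692,  0.31317849, -0.24968036],
       [ 0.01213404, -0.83802381, -0.54549872,  0.67678125],
       [ 0.        ,  0.        ,  0.        ,  1.        ]])}
side {'fov_y': 43.40664488929396, 'cx': 316.665988801058, 'cy': 202.76623759493887, 'dist_coeffs': array([-0.01343282,  0.        ,  0.        ,  0.        ,  0.        ]), 'extrinsics': array([[-0.70429944, -0.38952696,  0.59349056, -0.13149795],
       [-0.70986274,  0.3953355 , -0.58292772,  0.75829007],
       [-0.00756183, -0.8318525 , -0.55494525,  0.72544804],
       [ 0.        ,  0.        ,  0.        ,  1.        ]])}
```

View pics/scene0.png

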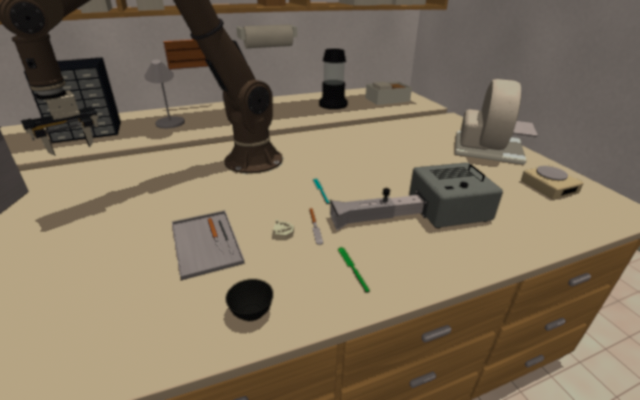

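View pics/side0.png

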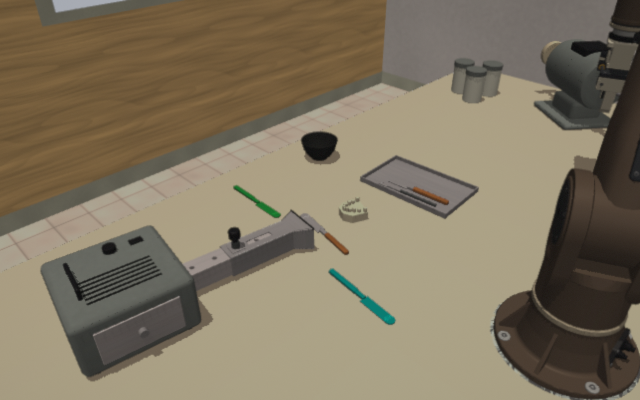

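The scene view shows three spatula-like things: turquoise (321,190), green (353,268) and a wooden-handled steel one (316,226). The wooden one lies across the mouth, so it is the one meant. In the side view it runs from (347,252) to (306,216). I'll confirm with one enlarged composite crop.

Run:
```python
import cv2,numpy as np
a=cv2.imread("pics/scene0.png")[175:280,165:440]; b=cv2.imread("pics/side0.png")[150:270,215:490]
f=lambda i:cv2.resize(i,(800,int(i.shape[0]*800/275)),interpolation=cv2.INTER_CUBIC)
o=np.vstack([f(a)[:295],f(b)[:305]]);print(o.shape);cv2.imwrite("pics/crop1.png",o)
```

```text
(600, 800, 3)
```

View pics/crop1.png

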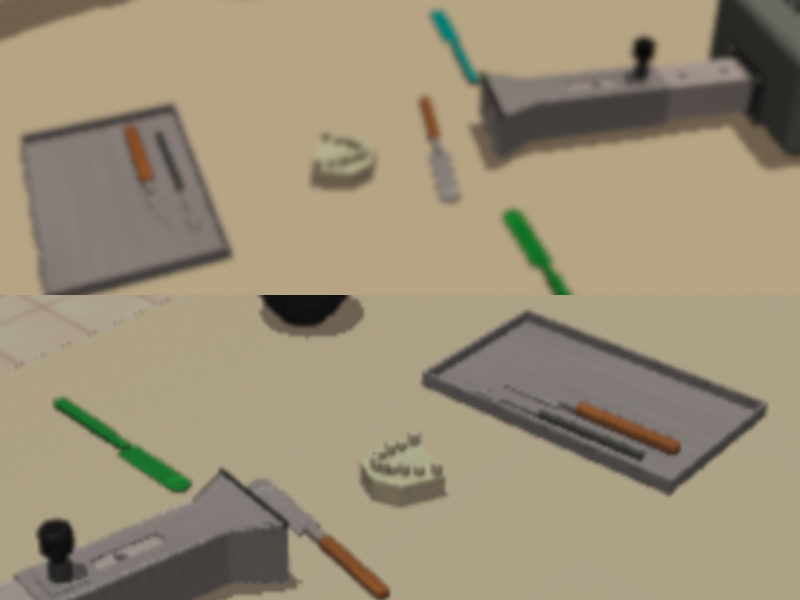

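The crop confirms it: the wooden-handled spatula lies in front of the mouth, handle towards the robot. The knife and carver handles in the tray also point towards the robot. Next I'll compute positions.

```bash
cat > h.py <<'E'
import cv2,numpy as np
from cell import vision
def K(c):
    f=200/np.tan(np.radians(c["fov_y"]/2));return np.array([[f,0,c["cx"]],[0,f,c["cy"]],[0,0,1.]])
def ray(c,p):
    u=cv2.undistortPoints(np.array([[p]],float),K(c),c["dist_coeffs"])[0,0]
    E=c["extrinsics"];return E[:3,3],E[:3,:3]@np.array([*u,1])
def onz(c,p,z):
    o,d=ray(c,p);return (o+d*(z-o[2])/d[2])
E
python3 - <<'E'
from h import *
S=vision.camera_info("scene");D=vision.camera_info("side");k=275/800
a=lambda x,y:(165+x*k,175+y*k); b=lambda x,y:(215+x*k,150+(y-295)*k)
for n,z,p,q in [("end",.008,(425,98),(384,593)),("junc",.006,(434,139),(321,540)),("tip",.002,(450,201),(257,483)),
 ("knob",.101,(644,49),(57,540)),("mouthR",.066,(482,75),(288,525)),("mouthL",.066,(502,117),(222,470)),
 ("trA",.015,(22,137),(767,404)),("trB",.015,(175,105),(670,488)),("trC",.015,(231,252),(423,375)),("trD",.015,(45,294),(528,313)),
 ("knifeEnd",.01,(131,128),(675,447)),("knifeJ",.01,(147,180),(580,408)),("carvEnd",.008,(158,133),(643,456)),("carvJ",.008,(181,189),(540,414)),("cast",.017,(343,163),(402,470))]:
    print(n,np.round(onz(S,a(*p),z)[:2],4),np.round(onz(D,b(*q),z)[:2],4))
E
```

```text
end [0.4576 0.0955] [0.4451 0.0982]
junc [0.5353 0.0778] [0.5285 0.0823]
tip [0.6376 0.0572] [0.628  0.0595]
knob [0.5832 0.3014] [0.5737 0.3025]
mouthR [0.5197 0.1395] [0.5042 0.1429]
mouthL [0.6024 0.1275] [0.5937 0.1285]
trA [ 0.3881 -0.3431] [ 0.3733 -0.3422]
trB [ 0.3828 -0.1777] [ 0.362  -0.1664]
trC [ 0.6518 -0.1676] [ 0.6315 -0.1607]
trD [ 0.6498 -0.3344] [ 0.6363 -0.328 ]
knifeEnd [ 0.4043 -0.2299] [ 0.3973 -0.2294]
knifeJ [ 0.5057 -0.226 ] [ 0.4953 -0.2236]
carvEnd [ 0.4214 -0.2032] [ 0.4108 -0.2004]
carvJ [ 0.5303 -0.1954] [ 0.517  -0.1923]
cast [ 0.5571 -0.0313] [ 0.5381 -0.0263]
```

```bash
cat >> h.py <<'E'
from cell import telemetry
from scipy.spatial.transform import Rotation as R
def target(yaw,tilt=0): # tool x at yaw (deg), pointing down; tilt about tool x (deg)
    return R.from_euler("z",yaw,degrees=True)*R.from_euler("x",180,degrees=True)*R.from_euler("x",tilt,degrees=True)
def go(p,rot):
    s=telemetry.observe();r=R.from_rotvec(s["ee_rot"])
    sh=r.inv().apply(np.array(p)-s["position"])*100
    print("t",round(float(s["clock"]),2),"pos",np.round(s["position"],4),"F",np.round(s["force"],1),"w",round(float(s["width"])*9.18,2),"g",round(float(s["gripper_force"]),1),"| shift cm",np.round(sh,2),"turn",np.round((r.inv()*rot).as_rotvec(degrees=True),2))
E
python3 - <<'E'
from h import *
go([.50,.03,.25],target(-12))
c=vision.camera_info("wrist");s=telemetry.observe();r=R.from_rotvec(s["ee_rot"])
print(r.inv().apply(c["extrinsics"][:3,3]-s["position"]),(r.inv().as_matrix()@c["extrinsics"][:3,:3]).round(3),c["fov_y"],c["cx"],c["cy"],c["dist_coeffs"])
E
```

```text
t 0.1 pos [ 0.2063 -0.5895  0.248 ] F [ 0.5  0.1 -0. ] w 9.18 g 0.0 | shift cm [ 48.18 -48.77  -0.13] turn [-8.000e-02  3.000e-02  3.129e+01]
[ 6.64859818e-02 -1.13437354e-04 -1.35963709e-01] [[-0.001 -0.969 -0.249]
 [ 1.    -0.001 -0.   ]
 [-0.    -0.249  0.969]] 67.5170357546727 317.660388248678 198.5680443336786 [0.00317704 0.         0.         0.         0.        ]
```

```bash
python3 -m creep '9 4.3 -4.4 0 0 0 0; 9 8.6 -8.8 0 0 0 0; 9 13 -13.2 0 0 0 0; 9 17.4 -17.6 0 0 0 0; 9 21.8 -22 0 0 0 0'
python3 -m creep '6 4.3 -4.4 0 0 0 0; 6 8.6 -8.8 0 0 0 0; 6 13 -13.2 0 0 0 10; 6 17.4 -17.6 0 0 0 20; 6 21.8 -22 0 0 0 30'
python3 - <<'E'
from h import *
go([.50,.06,.22],target(-12))
E
```

```text
clock: 0.72
position: [0.34, -0.3083, 0.2486]
ee_rot: [3.097, 0.526, -0.0]
force: [1.3, 0.3, 0.1]
width: 0.983
gripper_force: 0.0
clock: 1.35
position: [0.4608, -0.0565, 0.2487]
ee_rot: [3.135, -0.202, -0.0]
force: [0.8, -0.9, 0.4]
width: 0.65
gripper_force: 0.0
t 1.35 pos [ 0.4608 -0.0565  0.2487] F [ 0.8 -0.9  0.4] w 5.97 g 0.0 | shift cm [  2.39 -12.06   2.86] turn [0.02 0.01 4.61]
```

```bash
python3 -m creep '5 1 -4 1 0 0 2; 5 1 -7 2 0 0 2; 5 1 -9 3 0 0 2; 5 1 -9 3 0 0 2; 5 1 -9 3 0 0 2'
python3 - <<'E'
from h import *
go([.50,.06,.22],target(-12))
c=vision.camera_info("wrist");im=vision.get_image("wrist");cv2.imwrite("pics/w1.png",im[:,:,::-1]);np.save("w1.npy",c["extrinsics"])
E
```

```text
clock: 1.98
position: [0.4814, 0.0291, 0.2188]
ee_rot: [3.131, -0.25, -0.0]
force: [1.0, -0.8, -0.3]
width: 0.544
gripper_force: 0.0
t 1.98 pos [0.4814 0.0291 0.2188] F [ 1.  -0.8 -0.3] w 4.99 g 0.0 | shift cm [ 1.35 -3.35 -0.12] turn [0.04 0.01 2.88]
```

View pics/w1.png

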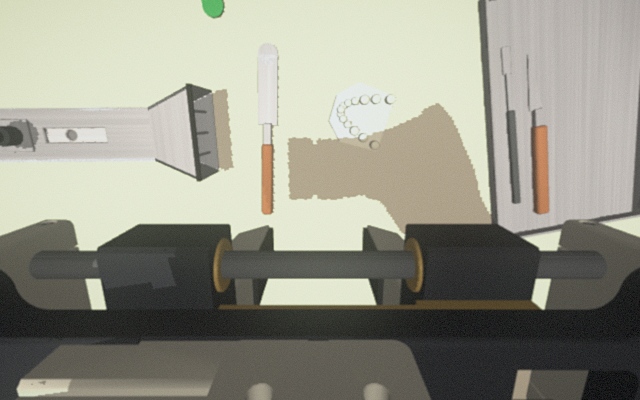

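The wrist view shows the spatula tip at (267,43), the handle/neck joint at (267,145) and the handle end at (267,213). The mouth's top edge runs (190,84)–(205,180), the knob is at about (8,135), and the knife and carver are at (541,170) and (513,150) in the tray.

Run:
```python
from h import *
c=vision.camera_info("wrist");c["extrinsics"]=np.load("w1.npy")
P={}
for n,z,p in [("tip",.003,(267,43)),("junc",.010,(267,145)),("end",.008,(267,213)),("mA",.066,(190,84)),("mB",.066,(205,180)),("ductA",.065,(110,108)),("ductB",.065,(110,159)),
 ("knifeTip",.005,(528,55)),("knifeJ",.012,(541,126)),("knifeEnd",.012,(541,213)),("carvEnd",.008,(517,203)),("carvTip",.006,(504,48)),("tray",.015,(497,233)),("trayTop",.015,(485,10)),("knob",.111,(8,135)),("slothole",.062,(71,135))]:
    P[n]=onz(c,p,z);print(n,P[n].round(4))
d=P["tip"]-P["end"];print(np.linalg.norm(d),np.degrees(np.arctan2(d[1],d[0])))
```

```text
tip [0.636  0.0589 0.003 ]
junc [0.5308 0.0794 0.01  ]
end [0.451  0.0961 0.008 ]
mA [0.598  0.1274 0.066 ]
mB [0.5099 0.1363 0.066 ]
ductA [0.5896 0.2063 0.065 ]
ductB [0.5444 0.2218 0.065 ]
knifeTip [ 0.5792 -0.2154  0.005 ]
knifeJ [ 0.5026 -0.226   0.012 ]
knifeEnd [ 0.3998 -0.2285  0.012 ]
carvEnd [ 0.4154 -0.2027  0.008 ]
carvTip [ 0.5902 -0.1895  0.006 ]
tray [ 0.3838 -0.1746  0.015 ]
trayTop [ 0.6275 -0.1654  0.015 ]
knob [0.5758 0.263  0.111 ]
slothole [0.5722 0.253  0.062 ]
0.18878667534419893 -11.348682171699467
```

Run:
```python
from h import *
go([.5135,.081,.10],target(-11.5,5))
```

```text
t 2.02 pos [0.4815 0.0289 0.219 ] F [-0.5  0.4  0.7] w 4.98 g 0.0 | shift cm [ 2.33 -5.66 11.89] turn [5.03 0.09 2.34]
```

```bash
python3 -m creep '3 1.2 -2.8 5 2.5 0 1.2; 3 2.3 -5.6 10 5 0 2.3; 3 2.33 -5.65 11.9 5 0 2.3; 3 2.33 -5.65 11.9 5 0 2.3' 15
python3 - <<'E'
from h import *
go([.5135,.081,.027],target(-11.5,5))
E
```

```text
clock: 2.52
position: [0.5126, 0.0809, 0.0986]
ee_rot: [-3.041, 0.305, -0.006]
force: [-0.3, 0.7, 0.7]
width: 0.327
gripper_force: 0.0
t 2.52 pos [0.5126 0.0809 0.0986] F [-0.3  0.7  0.7] w 3.0 g 0.0 | shift cm [0.11 0.58 7.14] turn [0.09 0.25 0.03]
```

```bash
python3 -m creep '3 0 0.2 3 0 0 0; 3 0.1 0.4 5.5 0 0 0; 3 0.1 0.58 7.0 0 0 0; 3 0.1 0.58 7.1 0 0 0; 3 0.1 0.58 7.1 0 0 0'
python3 - <<'E'
from h import *
go([.5135,.081,.027],target(-11.5,5))
c=vision.camera_info("wrist");im=vision.get_image("wrist");cv2.imwrite("pics/w2.png",im[:,:,::-1])
E
```

```text
clock: 3.15
position: [0.515, 0.0824, 0.0294]
ee_rot: [-3.039, 0.303, -0.013]
force: [-0.0, -0.1, -0.5]
width: 0.326
gripper_force: 0.0
t 3.15 pos [0.515  0.0824 0.0294] F [-0.  -0.1 -0.5] w 2.99 g 0.0 | shift cm [-0.12  0.18  0.23] turn [-0.01  0.04  0.11]
```

View pics/w2.png

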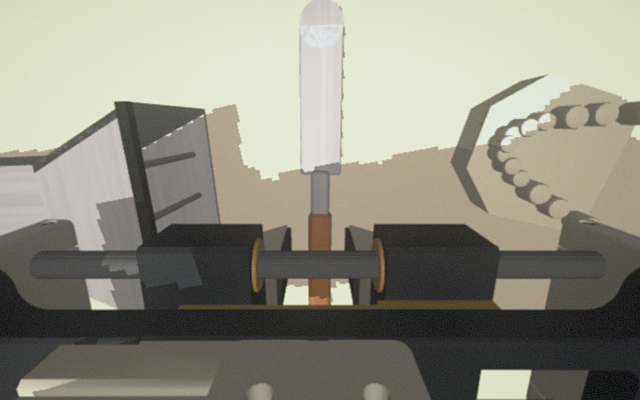

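The handle (320,250) is centred between the fingers and in line with them, with the mouth clear to the left. I'll lower a little and close.

```bash
python3 -m creep '3 -0.1 0 0.2 0 0 0; 3 -0.1 0 0.3 0 0 0; 0.4 -0.1 0 0.3 0 0 0; 0.4 -0.1 0 0.3 0 0 0; 0.4 -0.1 0 0.3 0 0 0' 15
python3 -m creep '0.4 0 0 0 0 0 0; 0.4 0 0 0 0 0 0' 15
python3 - <<'E'
from h import *
go([.5135,.081,.10],target(-11.5,5))
E
```

```text
clock: 3.82
position: [0.5134, 0.0829, 0.0255]
ee_rot: [-3.04, 0.303, -0.011]
force: [0.2, -0.3, -0.5]
width: 0.139
gripper_force: 14.8
clock: 4.08
position: [0.5134, 0.0829, 0.0255]
ee_rot: [-3.04, 0.303, -0.011]
force: [-0.2, 1.1, 0.4]
width: 0.139
gripper_force: 14.8
t 4.08 pos [0.5134 0.0829 0.0255] F [-0.2  1.1  0.4] w 1.28 g 14.8 | shift cm [ 0.03 -0.47 -7.44] turn [0.01 0.11 0.12]
```

```bash
python3 -m creep '0.4 0 -0.15 -2 0 0 0; 0.4 0 -0.4 -6 0 0 0; 0.4 0 -0.65 -9 0 0 0; 0.4 0 -0.65 -9 0 0 0' 25
python3 - <<'E'
from h import *
go([.491,-.289,.115],target(2.2,5))
E
```

```text
clock: 4.58
position: [0.5147, 0.0817, 0.1178]
ee_rot: [-3.039, 0.303, -0.017]
force: [-0.1, -0.7, -0.4]
width: 0.138
gripper_force: 24.7
t 4.58 pos [0.5147 0.0817 0.1178] F [-0.1 -0.7 -0.4] w 1.27 g 24.7 | shift cm [ 5.   36.69 -2.96] turn [ -0.05  -1.32 -13.53]
```

```bash
python3 -m creep '0.4 0.6 4 -0.3 0 -0.1 -2; 0.4 1.2 9 -0.7 0 -0.4 -5; 0.4 2 14.5 -1.2 0 -0.7 -8; 0.4 3 20 -1.7 0 -1 -11; 0.4 3.6 26 -2.2 0 -1.3 -13.5'
python3 - <<'E'
from h import *
go([.491,-.289,.115],target(2.2,5))
E
```

```text
clock: 5.2
position: [0.4966, -0.1828, 0.114]
ee_rot: [-3.053, -0.062, 0.01]
force: [1.8, 0.3, -0.9]
width: 0.14
gripper_force: 24.7
t 5.2 pos [ 0.4966 -0.1828  0.114 ] F [ 1.8  0.3 -0.9] w 1.28 g 24.7 | shift cm [-0.99 10.54 -1.03] turn [-0.07  0.27  0.1 ]
```

```bash
python3 -m creep '0.4 -0.4 4 -0.4 0 0 0; 0.4 -0.8 8 -0.8 0 0 0; 0.4 -1 10.5 -1 0 0 0; 0.4 -1 10.5 -1 0 0 0; 0.4 -1 10.5 -1 0 0 0'
python3 - <<'E'
from h import *
go([.491,-.289,.029],target(2.2,5))
c=vision.camera_info("wrist");im=vision.get_image("wrist");cv2.imwrite("pics/w3.png",im[:,:,::-1]);np.save("w3.npy",c["extrinsics"])
E
```

```text
clock: 5.82
position: [0.4908, -0.2861, 0.1149]
ee_rot: [-3.052, -0.059, 0.01]
force: [1.1, 0.6, -0.2]
width: 0.136
gripper_force: 24.7
t 5.83 pos [ 0.4908 -0.2861  0.1149] F [ 1.1  0.6 -0.2] w 1.25 g 24.7 | shift cm [0.05 1.06 8.53] turn [-0.11  0.28 -0.  ]
```

View pics/w3.png

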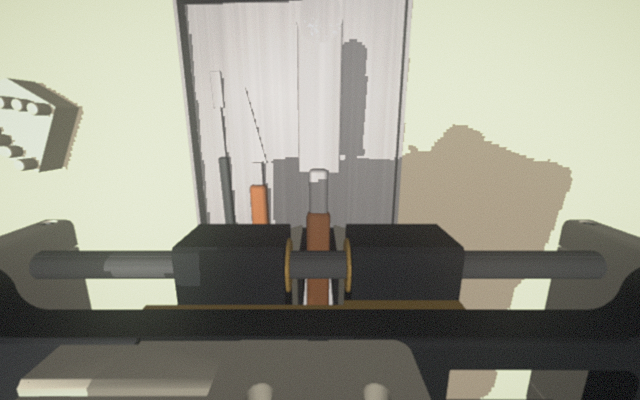

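The spatula is parallel to the tray and over its empty half, with the knife (259,205) and carver (225,190) to the left. Lowering now.

```bash
python3 -m creep '0.4 0 0.4 3.5 0 0 0; 0.4 0 0.7 6.5 0 0 0; 0.4 0 1 8.0 0 0 0; 0.4 0 1.05 8.35 0 0 0; 0.4 0 1.05 8.35 0 0 0'
python3 - <<'E'
from h import *
go([.491,-.289,.0285],target(2.2,5))
E
```

```text
clock: 6.5
position: [0.4915, -0.2902, 0.0323]
ee_rot: [-3.054, -0.059, 0.007]
force: [-0.0, -1.2, -0.7]
width: 0.134
gripper_force: 24.7
t 6.5 pos [ 0.4915 -0.2902  0.0323] F [-0.  -1.2 -0.7] w 1.23 g 24.7 | shift cm [-0.04 -0.09  0.39] turn [-0.01  0.17 -0.01]
```

```bash
python3 -m creep '0.4 0 0 0.15 0 0 0; 0.4 0 0 0.25 0 0 0; 0.4 0 0 0.35 0 0 0; 0.4 0 0 0.35 0 0 0'
```

```text
clock: 7.0
position: [0.4911, -0.2901, 0.0285]
ee_rot: [-3.054, -0.058, 0.008]
force: [0.3, -0.6, 3.8]
width: 0.139
gripper_force: 24.9
```

Upward force of 3.8 N, so the spatula touches the tray floor. Opening a little and rising.

```bash
python3 -m creep '2.6 0 0 0 0 0 0; 2.6 0 0 0 0 0 0; 2.6 0 0 0 0 0 0'
python3 -m creep '2.6 0 -0.2 -3 0 0 0; 2.6 0 -0.4 -6 0 0 0; 2.6 0 -1 -12 0 0 0; 4 0 -1.4 -17 -5 0 0; 4 0 -1.4 -17 -5 0 0'
python3 - <<'E'
from h import *
go([.56,.22,.22],target(0))
c=vision.camera_info("wrist");im=vision.get_image("wrist");cv2.imwrite("pics/w4.png",im[:,:,::-1])
E
```

```text
clock: 7.38
position: [0.4908, -0.29, 0.0281]
ee_rot: [-3.053, -0.058, 0.009]
force: [-0.6, 0.6, -0.6]
width: 0.283
gripper_force: 0.0
clock: 8.0
position: [0.4944, -0.2902, 0.2033]
ee_rot: [3.137, 0.064, 0.005]
force: [-0.6, 1.0, -0.9]
width: 0.422
gripper_force: 0.0
t 8.0 pos [ 0.4944 -0.2902  0.2033] F [-0.6  1.  -0.9] w 3.88 g 0.0 | shift cm [  8.65 -50.7   -1.85] turn [ 0.23 -0.2   2.34]
```

View pics/w4.png

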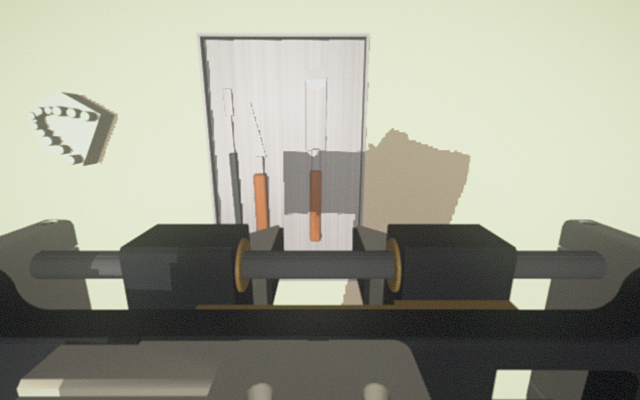

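The spatula lies in the tray at (316,80)–(316,240), parallel to the instruments and the same way round; nothing else has moved. On to the knob.

```bash
python3 -m creep '5 0.8 -5 -0.5 0 0 0; 5 1.6 -10.5 -1 0 0 2; 5 2.5 -16 -1.5 0 0 4; 5 3.4 -22 -2 0 0 6; 5 4.4 -28 -2.5 0 0 8' 30
python3 -m creep '5 0 -5.5 -0.5 0 0 2; 5 -1 -11 -1 0 0 2; 5 -1.5 -17 -1 0 0 2; 5 -1.5 -20 -1 0 0 2; 5 -1.5 -20 -1 0 0 2'
python3 - <<'E'
from h import *
c=vision.camera_info("wrist");im=vision.get_image("wrist");cv2.imwrite("pics/w5.png",im[:,:,::-1]);np.save("w5.npy",c["extrinsics"])
go([.578,.302,.15],target(-8))
E
```

```text
clock: 8.68
position: [0.5242, -0.0083, 0.2222]
ee_rot: [-3.137, 0.163, 0.011]
force: [0.2, 0.0, 1.0]
width: 0.545
gripper_force: 0.0
clock: 9.3
position: [0.5293, 0.1934, 0.232]
ee_rot: [-3.134, 0.207, 0.011]
force: [0.0, -1.6, -0.1]
width: 0.542
gripper_force: 0.0
t 9.35 pos [0.5297 0.1912 0.232 ] F [-0.8 -0.9  1. ] w 5.0 g 0.0 | shift cm [  3.36 -11.64   8.17] turn [0.07 0.39 0.28]
```

View pics/w5.png

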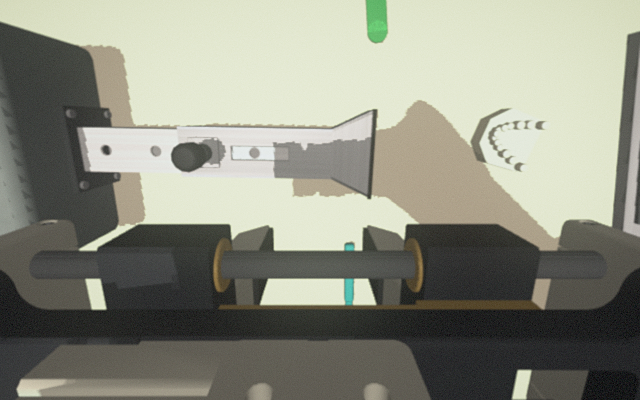

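Knob top at about (186,156). The next hole is seen in the slot at (255,153), and the inner duct holes are at (106,150) and (155,151).

Run:
```python
from h import *
c=vision.camera_info("wrist");c["extrinsics"]=np.load("w5.npy")
h=[onz(c,p,.062) for p in((106,150),(155,151),(255,153))]
for x in h: print(x.round(4))
d=(h[2]-h[0]);print(np.linalg.norm(d),"exp .150; dir",np.degrees(np.arctan2(d[1],d[0])),"at130:",h[0]+d*100/150, h[1]+(h[2]-h[1])/2)
print(onz(c,(186,156),.111),onz(c,(207,153),.08))
go([.578,.302,.15],target(-8))
```

```text
[0.5947 0.4006 0.062 ]
[0.5872 0.3519 0.062 ]
[0.5719 0.252  0.062 ]
0.1503995896659448 exp .150; dir -98.74482386863906 at130: [0.57949106 0.30152789 0.062     ] [0.5795515  0.30193993 0.062     ]
[0.5810426  0.30001507 0.111     ] [0.57936045 0.29341667 0.08      ]
t 9.35 pos [0.5297 0.1912 0.232 ] F [-0.8 -0.9  1. ] w 5.0 g 0.0 | shift cm [  3.36 -11.64   8.17] turn [0.07 0.39 0.28]
```

```bash
python3 -m creep '5 1.2 -4 0 0 0 0; 5 2.4 -8 2 0 0 0; 5 3.4 -11.5 5 0 0.3 0.9; 5 3.5 -11.6 8 0 0.3 0.9; 5 3.5 -11.6 8 0 0.3 0.9'
python3 - <<'E'
from h import *
go([.5795,.3017,.105],target(-8.7))
E
```

```text
clock: 9.98
position: [0.5795, 0.298, 0.1501]
ee_rot: [3.127, -0.241, -0.006]
force: [0.2, -2.0, 0.9]
width: 0.545
gripper_force: 0.0
t 9.97 pos [0.5795 0.298  0.1501] F [ 0.2 -2.   0.9] w 5.0 g 0.0 | shift cm [-0.04 -0.39  4.51] turn [ 0.3   0.2  -0.11]
```

```bash
python3 -m creep '5 0 -0.3 1.5 0 0 0; 5 0 -0.3 3 0 0 0; 5 0 -0.3 4 0 0 0; 5 0 -0.3 4.4 0 0 0; 5 0 -0.3 4.4 0 0 0'
python3 - <<'E'
from h import *
go([.5795,.3017,.105],target(-8.7))
E
```

```text
clock: 10.6
position: [0.581, 0.3041, 0.1096]
ee_rot: [3.132, -0.238, 0.002]
force: [-1.1, 0.4, 0.7]
width: 0.546
gripper_force: 0.0
t 10.6 pos [0.581  0.3041 0.1096] F [-1.1  0.4  0.7] w 5.01 g 0.0 | shift cm [-0.11  0.26  0.46] turn [ 0.02 -0.07 -0.01]
```

```bash
python3 -m creep '5 -0.1 0.2 0.2 0 0 0; 5 -0.1 0.2 0.2 0 0 0; 5 -0.1 0.2 0.2 0 0 0'
python3 - <<'E'
from h import *
go([.5795,.3017,.105],target(-8.7))
E
```

```text
clock: 10.98
position: [0.5798, 0.3024, 0.1078]
ee_rot: [3.132, -0.239, 0.003]
force: [-1.2, 0.2, -0.2]
width: 0.542
gripper_force: 0.0
t 10.97 pos [0.5798 0.3024 0.1078] F [-1.2  0.2 -0.2] w 4.98 g 0.0 | shift cm [-0.02  0.07  0.28] turn [-0.   -0.1  -0.01]
```

```bash
python3 -m creep '5 0 0.1 0.25 0 0 0; 5 0 0.1 0.25 0 0 0; 1 0 0.1 0.25 0 0 0; 1 0 0.1 0.25 0 0 0; 1 0 0.1 0.25 0 0 0' 30
python3 -m creep '1 0 0 0 0 0 0; 1 0 0 0 0 0 0' 40
```

```text
clock: 11.6
position: [0.5796, 0.3017, 0.1052]
ee_rot: [-3.132, 0.238, -0.003]
force: [0.0, 0.0, -2.7]
width: 0.268
gripper_force: 18.0
clock: 11.85
position: [0.5796, 0.3016, 0.1052]
ee_rot: [-3.132, 0.238, -0.003]
force: [1.6, 1.8, 0.0]
width: 0.264
gripper_force: 40.0
```

```bash
python3 -m creep '1 0 0 -0.4 0 0 0; 1 0 0 -0.8 0 0 0; 1 0 0 -1.2 0 0 0; 1 0 0 -1.4 0 0 0; 1 0 0 -1.4 0 0 0'
python3 -m creep '1 0 0 0 0 0 0; 1 0 0 0 0 0 0'
```

```text
clock: 12.48
position: [0.5796, 0.3013, 0.1195]
ee_rot: [3.132, -0.239, 0.003]
force: [1.5, 1.6, -1.8]
width: 0.261
gripper_force: 40.0
clock: 12.72
position: [0.5796, 0.3014, 0.1195]
ee_rot: [3.132, -0.239, 0.003]
force: [0.2, 1.1, -0.2]
width: 0.262
gripper_force: 40.0
```

Run:
```python
from h import *
a=vision.get_image("side")[150:300,130:380,::-1];b=vision.get_image("scene")[120:270,300:550,::-1]
f=lambda i:cv2.resize(i,(500,300),interpolation=cv2.INTER_CUBIC)
cv2.imwrite("pics/s6.png",np.vstack([f(a),f(b)]))
```

```text
(no output)
```

View pics/s6.png

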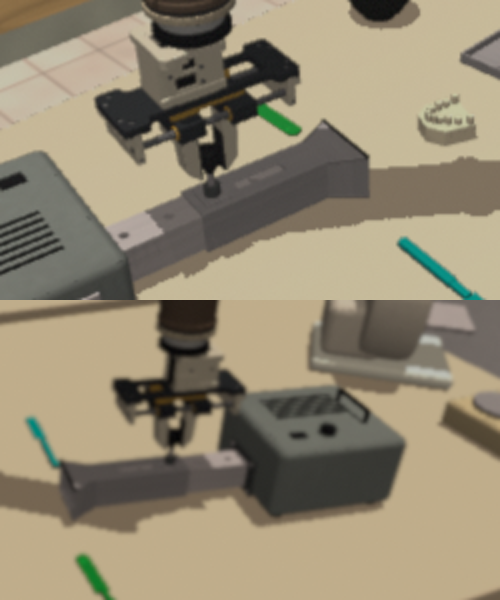

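The knob is raised between the fingers, with the thin neck visible above the boss at (211,180). Sliding 50 mm along tool y.

```bash
python3 -m creep '1 0 1 0 0 0 0; 1 0 2 0 0 0 0; 1 0 3 0 0 0 0; 1 0 4 0 0 0 0; 1 0 4.7 0 0 0 0'
python3 -m creep '1 0 0.3 0 0 0 0; 1 0 0.3 0 0 0 0; 1 0 0.3 0 0 0 0'
python3 - <<'E'
from h import *
d=np.array([np.cos(np.radians(-98.7)),np.sin(np.radians(-98.7))]);s=telemetry.observe()
print("moved",(s["position"][:2]-[.5796,.3014])@d)
go([*(np.array([.5796,.3014])+.05*d),.1052],target(-8.7))
E
```

```text
clock: 13.45
position: [0.5724, 0.2539, 0.1192]
ee_rot: [3.132, -0.239, 0.002]
force: [1.5, 4.3, 1.5]
width: 0.262
gripper_force: 40.0
clock: 13.82
position: [0.5719, 0.251, 0.1188]
ee_rot: [3.131, -0.239, 0.001]
force: [0.7, -2.1, 1.2]
width: 0.262
gripper_force: 40.0
moved 0.050975774275427675
t 13.82 pos [0.5719 0.251  0.1188] F [ 0.7 -2.1  1.2] w 2.41 g 40.0 | shift cm [-0.   -0.1   1.36] turn [ 0.1  -0.06 -0.04]
```

```bash
python3 -m creep '1 0 -0.1 0 0 0 0; 1 0 -0.1 0.3 0 0 0; 1 0 -0.1 0.6 0 0 0; 1 0 -0.1 0.9 0 0 0; 1 0 -0.1 0.9 0 0 0'
python3 -m creep '1 0 0 0.2 0 0 0; 1 0 0 0.4 0 0 0; 1 0 0 0.5 0 0 0; 1 0 0 0.6 0 0 0; 1 0 0 0.6 0 0 0'
```

```text
clock: 14.45
position: [0.5721, 0.2526, 0.1095]
ee_rot: [3.132, -0.239, 0.002]
force: [2.5, -1.8, -4.5]
width: 0.264
gripper_force: 40.0
clock: 15.08
position: [0.5723, 0.2536, 0.105]
ee_rot: [-3.132, 0.238, -0.004]
force: [-1.2, -2.8, 7.4]
width: 0.261
gripper_force: 40.0
```

```bash
python3 -m creep '1 0 0.1 0.05 0 0 0; 1 0 0.15 0.1 0 0 0; 1 0 0.15 0.1 0 0 0; 1 0 0.15 0.1 0 0 0'
python3 - <<'E'
from h import *
d=np.array([np.cos(np.radians(-98.7)),np.sin(np.radians(-98.7))]);s=telemetry.observe()
print("moved",(s["position"][:2]-[.5796,.3014])@d)
go([*(np.array([.5796,.3014])+.05*d),.1052],target(-8.7))
a=vision.get_image("side")[150:300,130:380,::-1];b=vision.get_image("wrist")[:,:,::-1]
cv2.imwrite("pics/s7.png",np.vstack([cv2.resize(a,(500,300),interpolation=cv2.INTER_CUBIC),cv2.resize(b[:240],(500,188))]))
E
```

```text
clock: 15.58
position: [0.5724, 0.2535, 0.1048]
ee_rot: [-3.13, 0.237, -0.005]
force: [-2.5, -0.0, 12.1]
width: 0.258
gripper_force: 40.0
moved 0.0484793785388979
t 15.57 pos [0.5724 0.2535 0.1048] F [-2.5 -0.  12.1] w 2.37 g 40.0 | shift cm [-0.01  0.15 -0.04] turn [-0.17 -0.19  0.05]
```

View pics/s7.png

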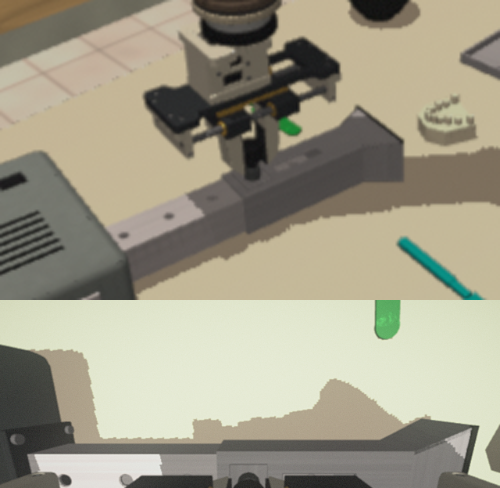

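```bash
python3 -m creep '1 0 0.1 -0.05 0 0 0; 1 0 0.2 -0.05 0 0 0; 1 0 0.25 -0.05 0 0 0; 1 0 0.25 -0.05 0 0 0'
python3 - <<'E'
from h import *
d=np.array([np.cos(np.radians(-98.7)),np.sin(np.radians(-98.7))]);s=telemetry.observe()
print("moved",(s["position"][:2]-[.5796,.3014])@d, s["force"],s["position"])
E
```

```text
clock: 16.18
position: [0.5721, 0.2519, 0.1049]
ee_rot: [-3.129, 0.236, -0.006]
force: [0.9, 3.9, 6.8]
width: 0.264
gripper_force: 40.0
moved 0.05004822930193363 [0.93663236 3.94952961 6.76048316] [0.57205808 0.25192328 0.10492208]
```

```bash
python3 -m creep '1 0 -0.05 0 0 0 0; 1 0 -0.05 0 0 0 0; 1 0 -0.05 0 0 0 0; 1 0 -0.05 0 0 0 0; 1 0 -0.05 0 0 0 0'
python3 -m creep '1 0 0 0 0 0 0; 1 0 0 0 0 0 0; 1 0 0 0 0 0 0; 1 0 0 0 0 0 0'
```

```text
clock: 16.8
position: [0.5721, 0.252, 0.1049]
ee_rot: [-3.129, 0.236, -0.005]
force: [-0.1, 2.8, 7.9]
width: 0.262
gripper_force: 40.0
clock: 17.3
position: [0.5721, 0.252, 0.1049]
ee_rot: [-3.129, 0.236, -0.005]
force: [0.3, 3.1, 7.5]
width: 0.26
gripper_force: 40.0
```

Everything is steady at about 50 mm travel, pin home and knob gripped.

```bash
python3 -c "
from cell import job
print(job.sign_off())"
```

```text
the job is handed in; nothing more can be done
None
```

I laid the spatula in the tray parallel to the two instruments, handle the same way, then slid the duct out about 50 mm and pushed the pin home in the next hole. I handed the job in at 17.3 s of 51 s with the knob still gripped; no verdict came back, and travel and pin depth are judged from arm position and force.

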